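Unclip the router-bit caddy from the fence and hold it level

TASK

The wooden router-bit caddy is clipped on top of the angled aluminium fence: take it by its handle, pull it straight up off the fence against its sprung catch, and raise it about 10 cm above where it sat, keeping it level so that the loose collet nut stays in its tray. Hold it there still and level for three seconds and finish while still holding it up in the gripper; do not put it down or let go. Leave the cutting board, glue bottle, orange puck and push block where they are.

Things in the scene. Friction and masses are not known exactly. Their poses are not given: they have to be found in the camera images.
- caddy: Loose router-bit caddy, 0.3 to 0.55 kg. Plywood tray 100 (x) by 180 mm (y, along the fence), floor 8 mm thick, rim 10 mm above it. Origin: centre of the tray's underside, z up. At the +y end three fixed steel bits reach z 44 mm. Two black skirts 100 mm long reach down both sides of the fence to z -37 mm; lips inside them sit under the fence's rollers, 3 mm of play either side.
- caddy_handle (a point): Middle of the caddy's handle, 58 mm above the caddy's origin, axes as the caddy's: a wooden bar 24 mm thick (x), 60 mm long (y), 24 mm high, on two posts at y = +-23 mm, 38 mm of free space under it; free on both sides in x. Grip it from above, fingers closing along x. The caddy's centre of mass is within 15 mm of it in plan.
- fence: Fixed aluminium bar 40 (x) by 500 (y) by 60 mm high, turned on the table; origin: centre of its underside. The caddy sits on top, axes parallel, its origin at z 60 mm. Clamps at y = +-225 mm reach z 98 mm. A sprung roller in each side catches the caddy's lips: a straight pull of about 10 N plus its weight frees it in the first 4 mm; after 37 mm of rise the skirts are clear of the bar.
- collet_nut: Loose steel collet nut, a ring 28 mm outside, 14 mm hole, 12 mm high, about 40 g, lying in the caddy's tray at the end away from the router bits. Origin: centre of its underside.
- board: Bystander: chequered wooden cutting board 200 by 260 mm on four orange feet, 57 mm high in all. Origin: centre underneath.
- glue: Bystander: green glue bottle, 54 mm across, 150 mm high, beyond the fence. Origin: centre of its underside.
- puck: Bystander: orange round work puck, 72 mm across, 25 mm high, on the robot's side of the fence. Origin: centre of its underside.
- pushblock: Bystander: wooden push block 200 by 75 mm with a grip on top, 70 mm high. Origin: centre of its underside.
Not all that is in view belongs to the job. Leave any pink or turquoise look-alike of the caddy alone.

How it is judged:
On the way, in this order (a step that is already met when the one before it is completed fails the run):
1. the caddy is off the catch, its skirts clear above the fence, level, in the gripper (z of caddy in the frame of fence above 0.1 m and angle between caddy's own z axis and vertical below 0.2 rad and contact force between caddy and the fingers above 1 N), for 0.04 s.
2. the caddy is held still and level about 10 cm above its seat for more than two seconds (z of caddy in the frame of fence between 0.13 and 0.2 m and angle between caddy's own z axis and vertical below 0.09 rad and linear speed of caddy below 0.02 m/s and angular speed of caddy below 0.12 rad/s and contact force between caddy and the fingers above 1 N and contact force between caddy and fence below 0.1 N and x of collet_nut in the frame of caddy between -0.046 and 0.046 m and y of collet_nut in the frame of caddy between -0.086 and 0.086 m and z of collet_nut in the frame of caddy between 0 and 0.03 m), for 2.2 s.
At the end, for the whole second after the job is handed in: The gripper holds the caddy 70 to 140 mm above its seat on the fence, level within 0.09 rad, still (under 20 mm/s and 0.12 rad/s), not touching the fence, the collet nut in its tray; the four bystanders within 30 mm of their places (all of step 2 and distance of each of board, glue, puck, pushblock from where it was at the start of the episode below 0.03 m); the arm keeps its last pose, push and grip.
It fails at once if the caddy is tipped by more than 0.3 rad (angle between caddy's own z axis and vertical above 0.3 rad).
It fails at once if a bystander is shifted by more than 30 mm (distance of any of board, glue, puck, pushblock from where it was at the start of the episode above 0.03 m).
It also fails if it takes over 35 s, if anything falls off the work surface, if the arm or the gripper's body presses on something with over 40 N, if the wrist force passes 120 N, or if a joint passes its speed limit or range.

ROBOT

A 6-joint arm with a two-finger parallel gripper is mounted at the origin on the work surface. World frame = base frame: x ahead of the robot, y to its left, z up, the work surface at z = 0. Lengths are in m, angles in rad, forces in N, time in s.
With the tool pointing down it reaches from about 0.275 to 0.725 m from the base axis. Payload 5.6 kg.
Tool frame: the origin (TCP) lies midway between the tips of the shut fingers; the grasp point (between the pads) lies 19 mm behind it (ctrl.hold_point_z is the z of the grasp point in the tool frame, in m); z points along the fingers, y is the line along which they close (so a half turn about z gives the same grasp; the last joint's range is limited). The gripper opens to 85 mm and grips with 20 to 120 N. Pads are 22 mm wide; open, the fingers measure 114 mm over their backs; the gripper's body (76 mm by 85 mm) begins 54 mm behind the grasp point. The pads swing forward as they close: fully open they stand 13 mm farther back than shut.
Start: joints at [-1.035, 0.255, 0.108, 0, -1.424, -0.285], TCP at [0.137, -0.533, 0.231] pointing down, gripper open.
Joint ranges: [-2.95, 2.95], [-1.21, 1.97], [-1.09, 1.5], [-2.87, 1.71], [-2.94, -0.07], [-3.05, 3.05]. Speed limits (rad/s): [2.57, 2.57, 3.14, 3.14, 3.14, 3.14].

INTERFACE

Orientations are given as [roll, pitch, yaw] about the fixed x, y, z axes, in that order (R = Rz(yaw) Ry(pitch) Rx(roll)).
In Python, from plant import ctrl gives the robot as it stands.
- The arm moves only by the tool apply_moves, never from a script. Its argument "motion" is a list of rows, each a list of 7 numbers: the turn, a rotation vector about the tool's x, y, z in units of 6 degrees (1.0 is 6 degrees), then the shift along the tool's x, y, z in units of 25 mm (1.0 is 25 mm), then the opening, from -1 (shut) to 1 (fully open). In form: [[wx, wy, wz, dx, dy, dz, grip], ...]. A call has 1 to 5 rows; each row is the pose to reach, as a shift and turn from the pose commanded when the call began, along the tool's axes at that moment; what a row does not reach only later rows make up. A row lasts 1/10 s, in which the tool goes at most 50 mm and 8.59 degrees, less where a joint would pass 70% of its speed; a pose out of reach is approached as far as the arm can. A call with a gripper value outside its range is refused whole. The fingers move at their own pace and stop on an object; the grip force is fixed at half the most. Time passes only in rows, so rows that repeat a pose let the fingers close. It gives the time, the measured TCP pose, the force, the opening and the grip force at its end, in the units of the state.
- ctrl.sense(): the state, without advancing time (a new reading comes with each control period).
- ctrl.capture(name): name is "scene" or "top" or "wrist"; returns the picture (480x640x3 uint8, red, green, blue); there is no depth.
- ctrl.get_calibration(name): a dict with "fx", "fy", "cx", "cy" (pixels), "R" (3x3) and "t" (3): a world point X has camera coordinates R X + t. Camera axes: x right, y down, z forward; pixel columns grow to the right and rows downward; lengths in m; the calibration is good to about 2 mm. A picture is of the moment at which its call begins: read the wrist's pose just before it. get_calibration takes no time and is no camera call; for the wrist camera it gives the pose at the moment of the call.
- ctrl.job_done(): hands the job in; it is judged then, once.
The state is a dict: "time_s": time; "joint_positions": joint angles; "dq": joint speeds; "effort": joint torques, N m; "eef_pos": TCP position; "orientation": TCP orientation; "ft_force": force on the tool from outside, world axes, zero at the start; "ft_torque": the same for the moment, N m; "finger_gap": opening from 0.0 (shut) to 1.0 (fully open); "gripper_force": force on a finger pad.
Only numpy, scipy, OpenCV 4.12 (cv2) and the standard library are available. Lean on these libraries where they do the work, as an engineer would, in place of code of your own. Each camera call takes 0.05 s, during which the arm holds its last target. There are 200 camera calls.

## Working session

There is one attempt and no reset: what is moved stays moved. The work goes in short steps, Python scripts to look and compute and a tool call to move; the robot and the scene stay as the last step left them, time stands still between calls to the robot, and variables do not carry over. Pictures are saved under pics/ and viewed, at most 10 in all, crops included, and the job is handed in when it is done.

Besides the shell and the picture viewer there is one more tool, called as name(argument=value, ...) on one line, values as JSON. apply_moves: Moves the arm, as the interface text tells. Its arguments: {"type":"object","properties":{"motion":{"type":"array","items":{"type":"array","items":{"type":"number"}}}},"required":["motion"]}

```bash
mkdir -p pics; ls
python3 - <<'E'
from plant import ctrl
import cv2
for n in("scene","top"):
    cv2.imwrite(f"pics/{n}0.png",ctrl.capture(n)[:,:,::-1])
    c=ctrl.get_calibration(n);print(n,c)
s=ctrl.sense();print(s,ctrl.hold_point_z)
E
```

```text
pics
scene {'fx': 504.82015673199453, 'fy': 504.82015673199453, 'cx': 317.754194238947, 'cy': 245.77261747975112, 'R': array([[-0.25562958,  0.96675805,  0.00569195],
       [ 0.73834191,  0.19902588, -0.64439112],
       [-0.62410314, -0.16052283, -0.76467489]]), 't': array([ 0.12257744, -0.30634113,  1.61471291])}
top {'fx': 476.7856229136662, 'fy': 476.7856229136662, 'cx': 323.8281476831993, 'cy': 235.05123604971334, 'R': array([[-0.02279044, -0.99973689,  0.0025961 ],
       [-0.9895196 ,  0.022187  , -0.14268391],
       [ 0.14258877, -0.00582072, -0.9897649 ]]), 't': array([0.0274943 , 0.55048009, 1.23299926])}
{'time_s': 0.1, 'joint_positions': array([-1.03539652e+00,  2.55688952e-01,  1.07134290e-01, -4.09419517e-04,
       -1.42392268e+00, -2.84629879e-01]), 'dq': array([ 0.00128545, -0.00208793,  0.004534  ,  0.0016974 , -0.00010281,
        0.00152691]), 'effort': array([-1.05788065e-03, -3.87602770e+01,  2.38473487e+01,  5.37777677e+00,
       -3.79249163e-03, -8.26493732e-06]), 'eef_pos': array([ 0.13643371, -0.53234647,  0.23048774]), 'orientation': array([ 3.13986556e+00, -8.34165155e-05, -2.89088291e+00]), 'ft_force': array([0.32945569, 0.24214229, 0.57891564]), 'ft_torque': array([-0.00950551, -0.02373556, -0.0614623 ]), 'gripper_force': 0.0, 'finger_gap': 0.9992664395221883} -0.0187
```

View pics/top0.png

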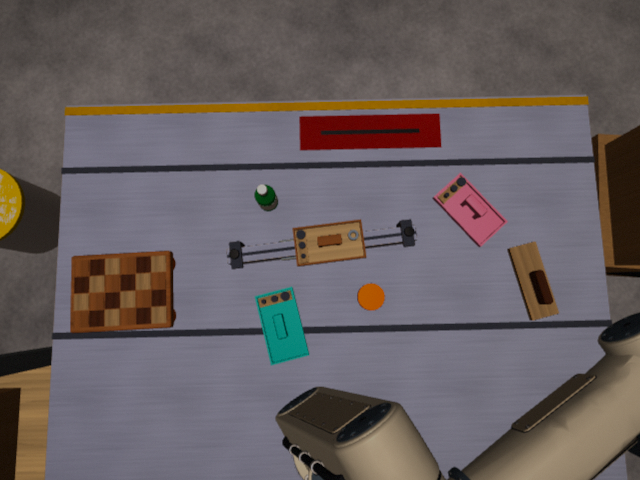

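View pics/scene0.png

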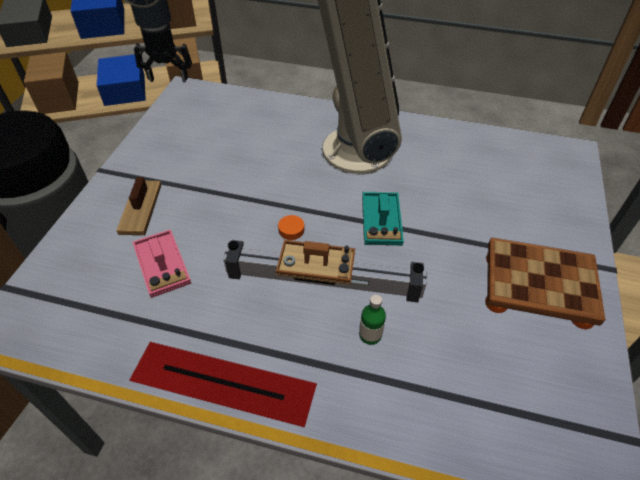

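Top view: the wooden caddy is at about (330,242), with its handle at (329,240). The bits are at the left (+y) end and the nut is at (353,236). The fence runs (236,256)–(407,232). The teal caddy at (283,325) and the pink one at (470,210) are the look-alikes.

```bash
cat > h.py <<'E'
import numpy as np,cv2
from plant import ctrl
def ray(c,uv,z):
    d=c["R"].T@np.array([(uv[0]-c["cx"])/c["fx"],(uv[1]-c["cy"])/c["fy"],1]); o=-c["R"].T@c["t"]
    return o+d*(z-o[2])/d[2]
E
python3 - <<'E'
from h import *
im=cv2.imread("pics/top0.png");c=ctrl.get_calibration("top")
hsv=cv2.cvtColor(im,cv2.COLOR_BGR2HSV)
print(hsv[240,322:338].tolist(),hsv[255,330],hsv[228,330])
roi=np.zeros(im.shape[:2],np.uint8);roi[212:275,285:372]=255
wood=cv2.inRange(hsv,(5,70,60),(25,255,255))&roi
k=max(cv2.findContours(wood,0,2)[0],key=cv2.contourArea)
r=cv2.minAreaRect(k);print("tray",r)
P=np.array([ray(c,p,.078) for p in cv2.boxPoints(r)]);print(P.round(4),P.mean(0))
for z in(.06,.13):print(z,ray(c,(329.5,240.5),z))
# clamps tops
for p in((236,247),(406,225)):print(ray(c,p,.098))
cv2.imwrite("pics/crop.png",cv2.resize(im[205:280,225:420],None,fx=4,fy=4,interpolation=cv2.INTER_CUBIC))
E
```

```text
[[12, 195, 111], [12, 199, 109], [12, 191, 111], [12, 193, 111], [13, 195, 110], [13, 193, 111], [12, 195, 111], [13, 197, 110], [12, 200, 111], [12, 197, 110], [12, 198, 112], [13, 199, 110], [13, 193, 111], [12, 195, 111], [12, 194, 112], [12, 199, 110]] [ 16 131 148] [ 16 126 144]
tray ((328.9129943847656, 242.42141723632812), (38.45448684692383, 70.4744644165039), 82.69424438476562)
[[ 0.5662  0.0986  0.078 ]
 [ 0.5857 -0.0834  0.078 ]
 [ 0.4859 -0.0926  0.078 ]
 [ 0.4669  0.0874  0.078 ]] [0.5261949  0.00247576 0.078     ]
0.06 [0.53324056 0.00063166 0.06      ]
0.13 [0.52399003 0.00186451 0.13      ]
[0.51692695 0.23861404 0.098     ]
[ 0.56374608 -0.19498488  0.098     ]
```

View pics/crop.png

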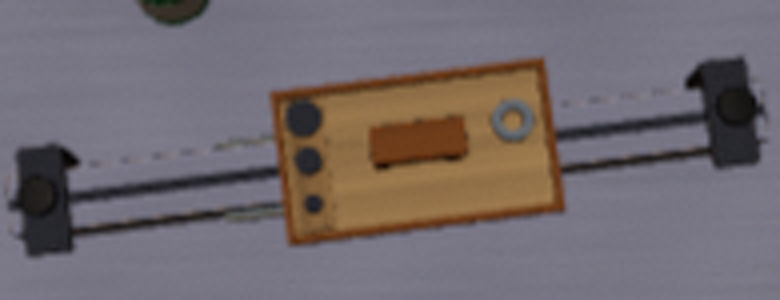

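```bash
cat >> h.py <<'E'
from scipy.spatial.transform import Rotation as Ro
def go(goal,yaw):
    s=ctrl.sense();R=Ro.from_euler("xyz",s["orientation"])
    G=Ro.from_euler("xyz",[np.pi,0,yaw])
    print("t",s["time_s"],"turn",((R.inv()*G).as_rotvec()/np.radians(6)).round(2),"shift",(R.inv().apply(np.array(goal)-s["eef_pos"])/.025).round(2))
    return s
E
python3 - <<'E'
from h import *
go((.525,.002,.26),-1.464)
im=cv2.imread("pics/top0.png");c=ctrl.get_calibration("top")
hsv=cv2.cvtColor(im,cv2.COLOR_BGR2HSV)
m=cv2.inRange(hsv,(5,170,60),(25,255,130));r=np.zeros_like(m);r[230:252,312:346]=255
k=max(cv2.findContours(m&r,0,2)[0],key=cv2.contourArea);q=cv2.minAreaRect(k);print(q,ray(c,q[0],.128))
E
```

```text
t 0.1 turn [ 1.000e-02  1.000e-02 -1.363e+01] shift [-20.36  16.85  -1.15]
((329.1999816894531, 239.89999389648438), (9.475231170654297, 23.617366790771484), 81.8698959350586) [0.52577001 0.00253572 0.128     ]
```

apply_moves(motion=[[0,0,-0.9,-1.36,1.12,-0.23,1],[0,0,-1.8,-2.72,2.24,-0.46,1],[0,0,-2.7,-4.08,3.36,-0.69,1],[0,0,-3.6,-5.44,4.48,-0.92,1],[0,0,-4.5,-6.8,5.6,-1.15,1]])

```text
time_s: 0.6
eef_pos: [0.2669, -0.3533, 0.26]
orientation: [3.141, 0.0, -2.416]
ft_force: [2.2, 0.3, 1.0]
finger_gap: 0.998
gripper_force: 0.0
```

```bash
python3 -c "
from h import *
print(go((.525,.002,.26),-1.464))"
```

```text
t 0.6 turn [ 0.    0.   -9.09] shift [-17.15   3.78   0.  ]
{'time_s': 0.6, 'joint_positions': array([-5.67776451e-01,  3.28837782e-02, -8.34543844e-02, -2.73277102e-04,
       -1.45494270e+00, -2.77416345e-01]), 'dq': array([ 1.04534916e+00, -3.05383324e-01, -1.79659839e-01,  2.71032430e-04,
       -1.21115167e-01, -1.00675293e-01]), 'effort': array([-6.48135915e+00, -2.57744372e+01,  2.36597246e+01,  5.35567895e+00,
       -1.03752560e-02,  1.73620968e-01]), 'eef_pos': array([ 0.26693411, -0.35327751,  0.25995342]), 'orientation': array([ 3.14105230e+00,  1.28350068e-04, -2.41602081e+00]), 'ft_force': array([2.20027229, 0.29032157, 0.95921706]), 'ft_torque': array([-0.02335961, -0.13010174, -0.01835098]), 'gripper_force': 0.0, 'finger_gap': 0.9979646242907078}
```

apply_moves(motion=[[0,0,-0.9,-1.7,0.38,0,1],[0,0,-1.8,-3.4,0.76,0,1],[0,0,-2.7,-5.1,1.14,0,1],[0,0,-3.6,-6.8,1.52,0,1],[0,0,-4.5,-8.5,1.9,0,1]])

```text
time_s: 1.1
eef_pos: [0.395, -0.1771, 0.2599]
orientation: [3.141, 0.0, -1.944]
ft_force: [0.7, -1.0, 1.0]
finger_gap: 1.003
gripper_force: 0.0
```

```bash
python3 -c "
from h import *
go((.525,.002,.26),-1.464)"
```

```text
t 1.1 turn [ 0.    0.   -4.59] shift [-8.57 -2.23 -0.  ]
```

apply_moves(motion=[[0,0,-1.1,-2.0,-0.5,0,1],[0,0,-2.2,-4.0,-1.0,0,1],[0,0,-3.3,-6.0,-1.5,0,1],[0,0,-4.2,-7.6,-2.0,0,1],[0,0,-4.6,-8.6,-2.2,0,1]])

```text
time_s: 1.6
eef_pos: [0.5261, 0.0035, 0.2588]
orientation: [3.14, 0.0, -1.461]
ft_force: [-0.1, -1.3, -0.6]
finger_gap: 1.0
gripper_force: 0.0
```

```bash
python3 -c "
from h import *
go((.525,.002,.26),-1.464)
c=ctrl.get_calibration('wrist');im=ctrl.capture('wrist');cv2.imwrite('pics/w1.png',im[:,:,::-1]);np.savez('w1',**c);print(c)
go((.525,.002,.26),-1.464)"
```

```text
t 1.6 turn [0.02 0.   0.02] shift [ 0.06  0.05 -0.05]
{'fx': 336.31862970404774, 'fy': 336.31862970404774, 'cx': 318.02794925225277, 'cy': 238.68727161186698, 'R': array([[-0.99395023, -0.10979967,  0.00264169],
       [-0.10336704,  0.94330813,  0.31541246],
       [-0.03712411,  0.31323122, -0.948951  ]]), 't': array([0.52247048, 0.00062751, 0.42456308])}
t 1.65 turn [0.02 0.01 0.04] shift [ 0.12  0.1  -0.08]
```

View pics/w1.png

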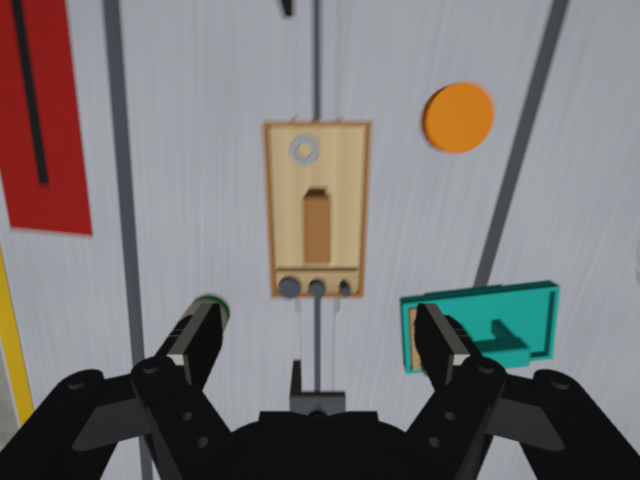

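The wrist view shows the handle's top face at about (317,228), the nut at (305,149) and the bits at the bottom (y≈287). The fingers straddle the handle in x.

Run:
```python
from h import *
im=cv2.imread("pics/w1.png");c=np.load("w1.npz")
hsv=cv2.cvtColor(im,cv2.COLOR_BGR2HSV)
print(hsv[230,316],hsv[191,316],hsv[230,345],hsv[200,269])
m=cv2.inRange(hsv,(5,120,100),(25,255,255));r=np.zeros_like(m);r[180:268,292:340]=255
h0=hsv[230,316].astype(int)
m=cv2.inRange(hsv,np.array([max(h0[0]-4,0),h0[1]-35,h0[2]-30]),np.array([h0[0]+4,h0[1]+35,h0[2]+30]))&r
k=max(cv2.findContours(m,0,2)[0],key=cv2.contourArea);q=cv2.minAreaRect(k);print(q)
P=np.array([ray(c,p,.130) for p in cv2.boxPoints(q)]);print(P.round(4),P.mean(0))
# tray
r[:]=0;r[110:305,255:380]=255
m=cv2.inRange(hsv,(5,60,60),(28,255,255))&r
k=max(cv2.findContours(m,0,2)[0],key=cv2.contourArea);q=cv2.minAreaRect(k)
ap=cv2.approxPolyDP(cv2.convexHull(k),8,True)[:,0]
A=np.array([ray(c,p,.078) for p in ap]);print(ap.tolist(),A.round(4),A.mean(0))
```

```text
[ 14 140 149] [ 13 157  65] [ 20  80 178] [ 14 140 140]
((316.5, 229.5), (69.0, 27.0), 90.0)
[[ 0.5408 -0.0226  0.13  ]
 [ 0.5189 -0.025   0.13  ]
 [ 0.5116  0.0353  0.13  ]
 [ 0.535   0.0379  0.13  ]] [0.52658459 0.00639759 0.13      ]
[[369, 122], [362, 296], [271, 296], [263, 124]] [[ 0.4887 -0.0856  0.078 ]
 [ 0.4684  0.0899  0.078 ]
 [ 0.5656  0.1004  0.078 ]
 [ 0.5843 -0.0733  0.078 ]] [0.52674544 0.00785157 0.078     ]
```

```bash
python3 -c "
from h import *
go((.5263,.0045,.097),-1.463)"
```

```text
t 1.65 turn [0.02 0.01 0.03] shift [0.03 0.02 6.44]
```

apply_moves(motion=[[0,0,0,0,0,1.0,1],[0,0,0,0,0,2.2,1],[0,0,0,0,0,3.2,1],[0,0,0,0,0,4.0,1],[0,0,0,0,0,4.4,1]])

```text
time_s: 2.15
eef_pos: [0.5235, 0.0005, 0.1477]
orientation: [3.138, -0.0, -1.467]
ft_force: [0.1, -0.5, -0.2]
finger_gap: 0.996
gripper_force: 0.0
```

```bash
python3 -c "
from h import *
c=ctrl.get_calibration('wrist');im=ctrl.capture('wrist');cv2.imwrite('pics/w2.png',im[:,:,::-1]);np.savez('w2',**c)
go((.5263,.0045,.097),-1.463)"
```

```text
t 2.2 turn [ 0.05  0.   -0.04] shift [-0.15 -0.15  2.  ]
```

View pics/w2.png

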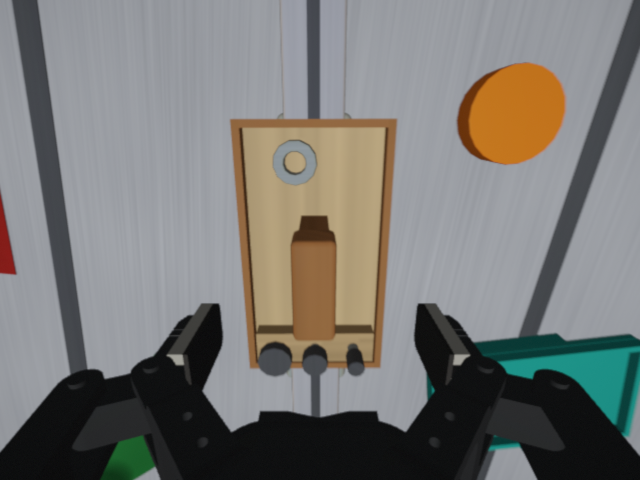

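Close view: the handle's top face is at x 292–336, y 240–338 (centre about (314,290)), and the fingers are at x≈205 and 430, either side of it. The nut is still at (295,161).

Run:
```python
from h import *
c=np.load("w2.npz")
for p in ((294,241),(336,241),(293,338),(334,338),(314,290)):print(ray(c,p,.130).round(4))
A=np.array([ray(c,p,.078) for p in ((231,120),(397,120),(380,366),(250,366))]);print(A.round(4),A.mean(0))
```

```text
[ 0.538  -0.0239  0.13  ]
[ 0.5169 -0.0261  0.13  ]
[0.5339 0.033  0.13  ]
[0.5112 0.0307 0.13  ]
[0.5252 0.0023 0.13  ]
[[ 0.5833 -0.0779  0.078 ]
 [ 0.485  -0.0882  0.078 ]
 [ 0.4664  0.0875  0.078 ]
 [ 0.5648  0.0975  0.078 ]] [0.52487962 0.00473416 0.078     ]
```

apply_moves(motion=[[0.03,0,0,-0.05,-0.05,0.4,1],[0.05,0,0,-0.11,-0.11,0.9,1],[0.05,0,0,-0.11,-0.11,1.4,1],[0.05,0,0,-0.11,-0.11,1.8,1],[0.05,0,0,-0.11,-0.11,1.95,1]])

```text
time_s: 2.7
eef_pos: [0.5272, 0.0038, 0.1007]
orientation: [-3.137, -0.0, -1.467]
ft_force: [-0.5, -0.1, -0.1]
finger_gap: 1.002
gripper_force: 0.0
```

apply_moves(motion=[[0,0,0,0,0,0,0.3],[0,0,0,0,0,0,0],[0,0,0,0,0,0,-0.2],[0,0,0,0,0,0,-0.3],[0,0,0,0,0,0,-0.3]])

```text
time_s: 3.2
eef_pos: [0.5275, 0.0037, 0.1016]
orientation: [-3.136, 0.0, -1.467]
ft_force: [-0.3, 0.3, 0.5]
finger_gap: 0.351
gripper_force: 0.0
```

```bash
python3 -c "
from h import *
go((.5255,.0037,.097),-1.464)
im=ctrl.capture('wrist');cv2.imwrite('pics/w3.png',im[:,:,::-1])"
```

```text
t 3.2 turn [-0.06  0.   -0.02] shift [-0.01  0.08  0.18]
```

View pics/w3.png

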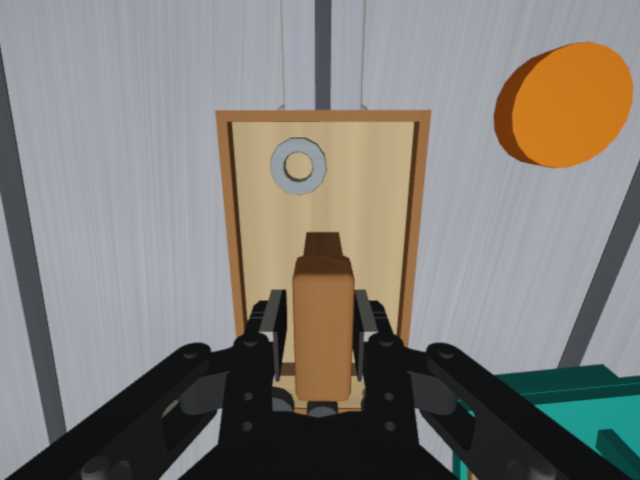

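The handle (x 294–352) sits between the pads (287 and 355), about 1 mm nearer the right one. I'll centre, lower slightly and close.

apply_moves(motion=[[-0.05,0,0,0,0.05,0.1,-0.3],[-0.05,0,0,0,0.05,0.18,-0.3],[-0.05,0,0,0,0.05,0.18,-0.4],[-0.05,0,0,0,0.05,0.18,-0.6],[-0.05,0,0,0,0.05,0.18,-1]])

```text
time_s: 3.75
eef_pos: [0.5257, 0.0035, 0.0965]
orientation: [3.141, -0.0, -1.467]
ft_force: [-0.8, -0.1, 0.1]
finger_gap: 0.275
gripper_force: 59.5
```

apply_moves(motion=[[0,0,0,0,0,0,-1],[0,0,0,0,0,0,-1],[0,0,0,0,0,0,-1]])

```text
time_s: 4.05
eef_pos: [0.5257, 0.0035, 0.0965]
orientation: [3.141, 0.0, -1.467]
ft_force: [-1.5, -0.4, -1.1]
finger_gap: 0.271
gripper_force: 59.4
```

Gripped with 59 N and little side load, so I'll pull straight up slowly.

apply_moves(motion=[[0,0,0,0,0,-0.05,-1],[0,0,0,0,0,-0.1,-1],[0,0,0,0,0,-0.16,-1],[0,0,0,0,0,-0.23,-1],[0,0,0,0,0,-0.3,-1]])

```text
time_s: 4.55
eef_pos: [0.526, 0.0037, 0.1042]
orientation: [3.141, 0.0, -1.467]
ft_force: [1.0, 1.1, -8.6]
finger_gap: 0.275
gripper_force: 60.6
```

```bash
python3 -c "
from h import *
s=go((.5257,.0035,.195),-1.467);print(s['ft_force'],s['ft_torque'],s['finger_gap'],s['eef_pos'],s['orientation'])"
```

```text
t 4.55 turn [0.01 0.   0.  ] shift [ 0.01  0.01 -3.63]
[ 0.98983499  1.08195948 -8.6466623 ] [ 0.23783155  0.10603373 -0.00302943] 0.27475515347007057 [0.525986   0.00367922 0.10416046] [ 3.14088471e+00  1.43971553e-05 -1.46656088e+00]
```

apply_moves(motion=[[0,0,0,0,0,-0.1,-1],[0,0,0,0,0,-0.25,-1],[0,0,0,0,0,-0.4,-1],[0,0,0,0,0,-0.55,-1],[0,0,0,0,0,-0.7,-1]])

```text
time_s: 5.05
eef_pos: [0.5265, 0.0035, 0.1224]
orientation: [-3.141, -0.0, -1.467]
ft_force: [0.3, 0.2, -4.8]
finger_gap: 0.272
gripper_force: 61.0
```

```bash
python3 -c "
from h import *
s=go((.5257,.0035,.195),-1.467);print(s['ft_force'],s['ft_torque'])
im=ctrl.capture('wrist');cv2.imwrite('pics/w4.png',im[:,:,::-1])"
```

```text
t 5.05 turn [-0.01 -0.    0.  ] shift [-0.    0.03 -2.9 ]
[ 0.25769518  0.16821093 -4.82674358] [-0.00163401 -0.0146762   0.00956281]
```

View pics/w4.png

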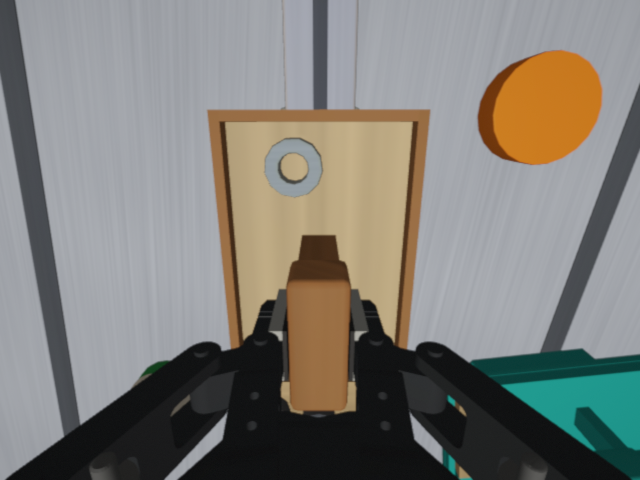

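The caddy is free: the load is 4.8 N, it is level in the gripper (rim still at y≈115), and the nut is in the tray at (293,167). Raising on to about 10 cm.

apply_moves(motion=[[0,0,0,0,0,-0.2,-1],[0,0,0,0,0,-0.5,-1],[0,0,0,0,0,-0.9,-1],[0,0,0,0,0,-1.3,-1],[0,0,0,0,0,-1.6,-1]])

```text
time_s: 5.6
eef_pos: [0.5266, 0.0036, 0.1632]
orientation: [-3.14, 0.0, -1.466]
ft_force: [0.9, -1.0, -4.3]
finger_gap: 0.271
gripper_force: 61.0
```

apply_moves(motion=[[0,0,0,0,0,-0.3,-1],[0,0,0,0,0,-0.7,-1],[0,0,0,0,0,-1.0,-1],[0,0,0,0,0,-1.2,-1],[0,0,0,0,0,-1.3,-1]])

```text
time_s: 6.1
eef_pos: [0.5263, 0.0037, 0.1949]
orientation: [-3.141, 0.0, -1.467]
ft_force: [0.2, 0.3, -5.2]
finger_gap: 0.269
gripper_force: 61.0
```

apply_moves(motion=[[0,0,0,0,0,0,-1],[0,0,0,0,0,0,-1],[0,0,0,0,0,0,-1],[0,0,0,0,0,0,-1],[0,0,0,0,0,0,-1]])

```text
time_s: 6.6
eef_pos: [0.5261, 0.0036, 0.1941]
orientation: [3.141, -0.0, -1.467]
ft_force: [0.2, -0.4, -4.7]
finger_gap: 0.271
gripper_force: 61.0
```

```bash
python3 -c "
from h import *
s=go((.5257,.0035,.195),-1.467);print(s['ft_force'],s['ft_torque'],s['eef_pos'],s['gripper_force'],abs(s['dq']).max())
a=ctrl.capture('wrist');b=ctrl.capture('scene')[180:420,120:]
v=np.hstack([cv2.resize(a,(380,285)),cv2.resize(b,(418,285))])[:,:,::-1]
cv2.imwrite('pics/w5.png',v)"
```

```text
t 6.6 turn [ 0. -0.  0.] shift [ 0.    0.01 -0.04]
[ 0.23601905 -0.35060596 -4.67868141] [-0.08099331  0.01514475 -0.02578514] [0.52606169 0.00358905 0.19407513] 61.02544069290161 0.002128758724169008
```

View pics/w5.png

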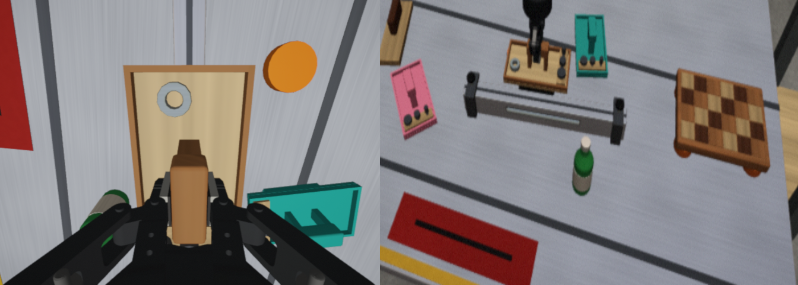

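The caddy hangs level about 97 mm above its seat, with the nut in the tray at (174,98) and the bystanders in place. I'll hold for more than three seconds.

apply_moves(motion=[[0,0,0,0,0,0,-1],[0,0,0,0,0,0,-1],[0,0,0,0,0,0,-1],[0,0,0,0,0,0,-1],[0,0,0,0,0,0,-1]])

```text
time_s: 7.2
eef_pos: [0.5261, 0.0036, 0.1943]
orientation: [-3.142, 0.0, -1.467]
ft_force: [0.4, 0.5, -5.0]
finger_gap: 0.276
gripper_force: 61.0
```

apply_moves(motion=[[0,0,0,0,0,0,-1],[0,0,0,0,0,0,-1],[0,0,0,0,0,0,-1],[0,0,0,0,0,0,-1],[0,0,0,0,0,0,-1]])

```text
time_s: 7.7
eef_pos: [0.5262, 0.0036, 0.1943]
orientation: [-3.142, 0.0, -1.467]
ft_force: [-0.4, 1.1, -4.7]
finger_gap: 0.271
gripper_force: 61.0
```

apply_moves(motion=[[0,0,0,0,0,0,-1],[0,0,0,0,0,0,-1],[0,0,0,0,0,0,-1],[0,0,0,0,0,0,-1],[0,0,0,0,0,0,-1]])

```text
time_s: 8.2
eef_pos: [0.5261, 0.0036, 0.1943]
orientation: [3.142, 0.0, -1.467]
ft_force: [0.2, -0.1, -5.0]
finger_gap: 0.277
gripper_force: 61.0
```

apply_moves(motion=[[0,0,0,0,0,0,-1],[0,0,0,0,0,0,-1],[0,0,0,0,0,0,-1],[0,0,0,0,0,0,-1],[0,0,0,0,0,0,-1]])

```text
time_s: 8.7
eef_pos: [0.5262, 0.0036, 0.1943]
orientation: [-3.142, 0.0, -1.467]
ft_force: [0.4, -0.3, -4.2]
finger_gap: 0.272
gripper_force: 61.0
```

apply_moves(motion=[[0,0,0,0,0,0,-1],[0,0,0,0,0,0,-1],[0,0,0,0,0,0,-1],[0,0,0,0,0,0,-1],[0,0,0,0,0,0,-1]])

```text
time_s: 9.2
eef_pos: [0.5261, 0.0036, 0.1943]
orientation: [3.142, -0.0, -1.467]
ft_force: [-0.1, 0.4, -4.6]
finger_gap: 0.277
gripper_force: 61.0
```

apply_moves(motion=[[0,0,0,0,0,0,-1],[0,0,0,0,0,0,-1],[0,0,0,0,0,0,-1],[0,0,0,0,0,0,-1],[0,0,0,0,0,0,-1]])

```text
time_s: 9.7
eef_pos: [0.5261, 0.0036, 0.1943]
orientation: [3.142, -0.0, -1.467]
ft_force: [0.7, 0.7, -4.5]
finger_gap: 0.27
gripper_force: 61.0
```

apply_moves(motion=[[0,0,0,0,0,0,-1],[0,0,0,0,0,0,-1],[0,0,0,0,0,0,-1],[0,0,0,0,0,0,-1],[0,0,0,0,0,0,-1]])

```text
time_s: 10.2
eef_pos: [0.5261, 0.0036, 0.1943]
orientation: [-3.142, 0.0, -1.467]
ft_force: [0.7, 0.5, -5.1]
finger_gap: 0.271
gripper_force: 61.0
```

```bash
python3 -c "
from h import *
s=ctrl.sense();print(s['time_s'],s['eef_pos'],s['ft_force'],s['gripper_force'],s['finger_gap'])
print(ctrl.job_done())"
```

```text
10.2 [0.52614984 0.00362081 0.19427854] [ 0.70915393  0.54228397 -5.05356794] 61.02523326873779 0.27070292573169613
the job is handed in; nothing more can be done
None
```

I pulled the caddy off the fence and held it level and still about 98 mm above its seat for 3.5 s, with the nut in its tray and the bystanders not touched; I handed the job in at 10.2 s with the caddy still gripped, and no verdict was returned.

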